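# Clamp a batch of long dop holders

## Robot

A 6-joint arm with a two-finger parallel gripper is mounted at the origin on the work surface. World frame = base frame: x ahead of the robot, y to its left, z up, the work surface at z = 0. Lengths are in m, angles in rad, forces in N, time in s.
With the tool pointing down it reaches from about 0.4 to 0.825 m from the base axis. Payload 7 kg.
Tool frame: the origin (TCP) lies between the finger pads; the fingertips stand 8 mm ahead of it and the grasp point (between the pads) lies 11 mm behind it (arm.finger_overhang is the distance from the TCP to the fingertips, in m); z points along the fingers, y is the line along which they close (so a half turn about z gives the same grasp; the last joint's range is limited). The gripper opens to 88 mm and grips with 3 to 60 N. Pads are 19 mm wide; open, the fingers measure 130 mm over their backs; the gripper's body (78 mm by 193 mm) begins 47 mm behind the grasp point.
Start: joints at [-1.028, 0.359, 0.012, 0, -1.224, -0.288], TCP at [0.17, -0.653, 0.235] pointing down, gripper open.
Joint ranges: [-3.07, 3.07], [-1.43, 2.12], [-1.02, 1.25], [-3.03, 1.67], [-3.05, -0], [-3.03, 3.03]. Speed limits (rad/s): [2.39, 2.39, 3.01, 3.14, 3.14, 3.14].

## Interface

Orientations are given as [roll, pitch, yaw] about the fixed x, y, z axes, in that order (R = Rz(yaw) Ry(pitch) Rx(roll)).
In Python, from station import arm gives the robot as it stands.
- The arm moves only by the tool move_arm, never from a script. Its argument "rows" is text: rows parted by semicolons, each of 7 numbers parted by spaces: the turn, a rotation vector about the tool's x, y, z in degrees, then the shift along the tool's x, y, z in m, then the finger opening in m, from 0 to 0.0876. A call has 1 to 8 rows; each row shifts and turns the commanded pose from where the row before left it, along the tool's axes as they then stand; what a row does not reach is not made up. A row lasts 1/8 s, in which the tool goes at most 62.5 mm and 10.7 degrees, less where a joint would pass 70% of its speed; a pose out of reach is approached as far as the arm can. A call is refused whole if a number of a shift passes 0.0625 or a number of a turn 10.7, either way. A call with a gripper value outside its range is refused whole. The fingers move at their own pace and stop on an object; "squeeze" is the grip in N (left out, the last holds). Time passes only in rows, so rows that do not move let the fingers close. It gives the time, the measured TCP pose, the force, the opening and the grip force at its end, in the units of the state.
- arm.get_state(): the state, without advancing time (a new reading comes with each control period).
- arm.grab_frame(name): name is "scene" or "side" or "wrist"; returns (picture, depth): 480x640x3 uint8, blue, green, red; 480x640 float32, m along the optical axis (not along the pixel's ray), 0 where there is no reading.
- arm.camera_model(name): a dict with "mtx" (3x3 intrinsics, pixels), "camera_from_world" (4x4, takes a point from world to camera coordinates); the wrist camera has in their place "mount" (4x4, takes a point from camera to tool coordinates, whose origin is the TCP and whose axes are the flange's). Camera axes: x right, y down, z forward; pixel columns grow to the right and rows downward; lengths in m; the calibration is good to about 2 mm. A picture is of the moment at which its call begins: read the wrist's pose just before it. camera_model takes no time and is no camera call.
- arm.job_done(): hands the job in; it is judged then, once.
The state is a dict: "t": time; "q": joint angles; "qd": joint speeds; "joint_efforts": joint torques, N m; "eef_pos": TCP position; "ee_rot": TCP orientation; "force": force on the tool from outside, world axes, zero at the start; "moment": the same for the moment, N m; "width": finger opening in m; "gripper_force": force on a finger pad.
Only numpy, scipy, OpenCV 4.12 (cv2) and the standard library are available. Lean on these libraries where they do the work, as an engineer would, in place of code of your own. Each camera call takes 0.05 s, during which the arm holds its last target. There are 200 camera calls.

## Task

Put any short dop holder left in the clamping cradle back into the parts crate, and pick every long dop holder (and nothing else) out of the crate and lay each in a lane of the cradle, flat on both notched bars between the end stops, brass cup pointing away from the robot. Only when all are lying in their lanes, swing the red clamp arm fully across them, tighten the black hand knob clockwise until it goes firm, then give it one eighth of a turn more and no further. Leave the other parts in the crate and do not disturb the loupe or the bottle.

Things in the scene. Friction and masses are not known exactly. Their poses are not given: they have to be found in the camera images.
- long1: A LONG dop holder 100 mm long over all: a 76 mm steel shank of 12 x 12 mm square section, then a thin neck and a 13 mm brass cup 12 mm across. Origin at its centre (middle of its length, on its centre line); its x axis points along it towards the brass cup, whose rim is 50 mm from the origin. Weighs about 0.11 kg. Starts somewhere in the crate among other parts; may be absent.
- long2: A LONG dop holder 100 mm long over all: a 76 mm steel shank of 12 x 12 mm square section, then a thin neck and a 13 mm brass cup 12 mm across. Origin at its centre (middle of its length, on its centre line); its x axis points along it towards the brass cup, whose rim is 50 mm from the origin. Weighs about 0.11 kg. Starts somewhere in the crate among other parts; may be absent.
- long3: A LONG dop holder 100 mm long over all: a 76 mm steel shank of 12 x 12 mm square section, then a thin neck and a 13 mm brass cup 12 mm across. Origin at its centre (middle of its length, on its centre line); its x axis points along it towards the brass cup, whose rim is 50 mm from the origin. Weighs about 0.11 kg. Starts somewhere in the crate among other parts; may be absent.
- long4: A LONG dop holder 100 mm long over all: a 76 mm steel shank of 12 x 12 mm square section, then a thin neck and a 13 mm brass cup 12 mm across. Origin at its centre (middle of its length, on its centre line); its x axis points along it towards the brass cup, whose rim is 50 mm from the origin. Weighs about 0.11 kg. Starts somewhere in the crate among other parts; may be absent.
- old1: A SHORT dop holder 64 mm long over all: a 40 mm steel shank of 12 x 12 mm square section, then a thin neck and a 13 mm brass cup 12 mm across. Origin at its centre (middle of its length, on its centre line); its x axis points along it towards the brass cup, whose rim is 32 mm from the origin. Weighs 0.07 kg. Left in a lane of the cradle; one of old1, old2 may be absent.
- old2: A SHORT dop holder 64 mm long over all: a 40 mm steel shank of 12 x 12 mm square section, then a thin neck and a 13 mm brass cup 12 mm across. Origin at its centre (middle of its length, on its centre line); its x axis points along it towards the brass cup, whose rim is 32 mm from the origin. Weighs 0.07 kg. Left in a lane of the cradle; one of old1, old2 may be absent.
- long1_cup (a point): Centre of the rim of the brass cup of long1.
- long2_cup (a point): Centre of the rim of the brass cup of long2.
- long3_cup (a point): Centre of the rim of the brass cup of long3.
- long4_cup (a point): Centre of the rim of the brass cup of long4.
- short1: A SHORT dop holder 64 mm long over all: a 40 mm steel shank of 12 x 12 mm square section, then a thin neck and a 13 mm brass cup 12 mm across. Origin at its centre (middle of its length, on its centre line); its x axis points along it towards the brass cup, whose rim is 32 mm from the origin. Weighs 0.07 kg. Lies in the crate and stays in it.
- short2: A SHORT dop holder 64 mm long over all: a 40 mm steel shank of 12 x 12 mm square section, then a thin neck and a 13 mm brass cup 12 mm across. Origin at its centre (middle of its length, on its centre line); its x axis points along it towards the brass cup, whose rim is 32 mm from the origin. Weighs 0.07 kg. Lies in the crate and stays in it.
- collar1: Round dark steel collar, 32 mm across, 14 mm high, in the crate; stays in it. Origin under its centre.
- collar2: Square brass block, 28 x 28 x 16 mm, in the crate; stays in it. Origin under its centre.
- crate: Grey open plastic parts crate fixed to the bench, 255 (x) x 330 (y) x 42 mm high, walls and floor 5 mm thick; along the two y walls the floor is raised 4 mm over a 25 mm wide margin. Three small round nuts, 14 mm across and 8 mm high, also lie in it. Origin under its centre.
- cradle: Fixed, on a 10 mm base plate. Two bars along y at x = -28, 28 mm, 12 mm thick, 44 mm gap between. Their notches make 4 lanes along x at y = -60, -20, 20, 60: 18 mm wide, floor 40 mm, tooth tops 48 mm above the bench. 6 mm end stops along y at x = -62, 62, top 48 mm. A holder lies on both bars, top at 52 mm. Origin under the lanes' centre, x away from the robot. Pivot post: x = 0, y = 135 mm.
- clamp_arm (a joint): Swing (rad) of the red clamp arm about the pivot post: flat bar 26 mm wide, 65 to 77 mm above the bench, reaching 202 mm from the pivot, rubber pad below. 0: open, along the cradle's +x; grows clockwise seen from above to a stop at 1.57, along the cradle's -y, across all lanes. Stays where left (friction 0.12 N m).
- swing_post (a point): Upright steel post on the clamp arm for swinging it: 20 mm in diameter, from 77 to 111 mm above the bench, 85 mm from the pivot. This point is on its axis, 97 mm up.
- knob_grip (a point): Point on the vertical axis of the black hand knob above the pivot post, 104 mm up, at mid height of its grip bar. The bar is 46 mm long, 14 mm thick, from 92 to 116 mm above the bench; below it a round hub of 36 mm diameter.
- knob (a joint): Free turn of the hand knob (rad); tightening is clockwise from above and raises it, from a start of 0 to 1.2 to the firm stop at 4.6 (about 0.04 N m to turn). At knob = screw = 0 the grip bar lies along the cradle's x; its yaw is the cradle's yaw minus (knob + screw). Running it down lowers the arm 1.3 mm per rad.
- screw (a joint): Further clockwise turn of the same knob (rad) once knob has reached its firm stop, against about 0.22 N m more. 0 at the start; stays where left; an eighth of a turn is 0.785. Turning back lowers knob, not screw.
- loupe: Small black and steel loupe standing on the bench, 34 mm across, 32 mm high: bystander.
- oil: Amber bottle, 48 mm across, 110 mm high: bystander.

How it is judged:
By the outcome, as a careful person would: the job done as asked, in the order asked, and still so for the second after the job is handed in, with the robot touching nothing.
Of long1, long2, long3, long4 only 3 to 4 are there at a start; the rules pass over those that are not, and their reading is None.
Of old1, old2 only 1 to 2 are there at a start; the rules pass over those that are not, and their reading is None.
At some moment in a run one of long1, long2, long3, long4 may be knocked a few centimetres aside while the robot is not near it.
Once in a run the grip may slacken for a moment while it holds something.
It also fails if it takes over 200 s, if anything falls off the work surface, if the arm or the gripper's body presses on something with over 40 N, if the wrist force passes 120 N, or if a joint passes its speed limit or range.

## Working session

There is one attempt and no reset: what is moved stays moved. The work goes in short steps, Python scripts to look and compute and a tool call to move; the robot and the scene stay as the last step left them, time stands still between calls to the robot, and variables do not carry over. Pictures are saved under pics/ and viewed, at most 14 in all, crops included, and the job is handed in when it is done.

Besides the shell and the picture viewer there is one more tool, called by a JSON object that holds its "method" and its "body". move_arm: Moves the arm, as the interface text tells. Its arguments: {"type":"object","properties":{"rows":{"type":"string"},"squeeze":{"type":"number"}},"required":["rows"]}

```bash
ls; mkdir -p pics; cat > h.py <<'E'
import numpy as np, cv2
from station import arm
from scipy.spatial.transform import Rotation as R
def cam(name):
    m=arm.camera_model(name); K=np.array(m["mtx"])
    if name=="wrist":
        s=arm.get_state(); T=np.eye(4); T[:3,:3]=R.from_euler('xyz',s["ee_rot"]).as_matrix(); T[:3,3]=s["eef_pos"]
        W=T@np.array(m["mount"])
    else: W=np.linalg.inv(np.array(m["camera_from_world"]))
    return K,W
def grab(name,f):
    K,W=cam(name); im,d=arm.grab_frame(name)
    cv2.imwrite(f"pics/{f}.png",im); np.savez(f"pics/{f}.npz",d=d,K=K,W=W); return im,d,K,W
def cloud(d,K,W):
    v,u=np.mgrid[:d.shape[0],:d.shape[1]]
    p=np.stack([(u-K[0,2])/K[0,0]*d,(v-K[1,2])/K[1,1]*d,d],-1)
    return p@W[:3,:3].T+W[:3,3]
def load(f):
    z=np.load(f"pics/{f}.npz"); return cv2.imread(f"pics/{f}.png"),z["d"],z["K"],z["W"]
def onz(u,v,z,K,W):  # pixel ray hits height z
    r=W[:3,:3]@np.array([(u-K[0,2])/K[0,0],(v-K[1,2])/K[1,1],1]); return W[:3,3]+r*(z-W[2,3])/r[2]
E
python3 - <<'E'
from h import *
for n in ("scene","side","wrist"):
    im,d,K,W=grab(n,n+"0"); print(n,K[0,0],W.round(3).tolist())
print(arm.get_state())
E
```

```text
pics
scene 588.0230831066542 [[-0.667, 0.621, -0.412, 1.003], [0.745, 0.556, -0.369, 0.415], [-0.0, -0.553, -0.833, 1.046], [0.0, 0.0, 0.0, 1.0]]
side 584.9004180149993 [[0.994, -0.074, 0.079, 0.474], [-0.109, -0.652, 0.75, -0.792], [-0.004, -0.755, -0.656, 0.802], [0.0, 0.0, 0.0, 1.0]]
wrist 380.01652448379195 [[-0.254, 0.936, 0.243, 0.106], [0.967, 0.245, 0.064, -0.67], [0.001, 0.251, -0.968, 0.385], [0.0, 0.0, 0.0, 1.0]]
{'t': 0.15, 'q': array([-1.02790231e+00,  3.59257779e-01,  1.12641659e-02, -2.75473035e-04,
       -1.22410140e+00, -2.88134075e-01]), 'qd': array([-0.00049768, -0.00067535,  0.00258311,  0.00092696,  0.00052891,
        0.00091172]), 'joint_efforts': array([-2.28834535e-03, -5.83275783e+01,  2.93290740e+01,  7.00114444e+00,
        8.76787846e-03, -1.38558944e-04]), 'eef_pos': array([ 0.17001874, -0.65285831,  0.23380899]), 'ee_rot': array([ 3.14027390e+00, -1.20758874e-04, -2.88692640e+00]), 'force': array([0.07947727, 0.23853242, 0.52861532]), 'moment': array([ 0.00489139,  0.00399051, -0.01531365]), 'gripper_force': 0.0, 'width': 0.08747154037015813}
```

View pics/scene0.png

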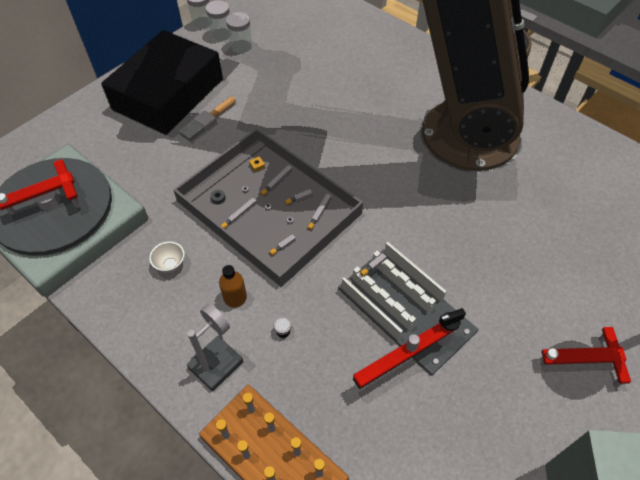

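View pics/side0.png

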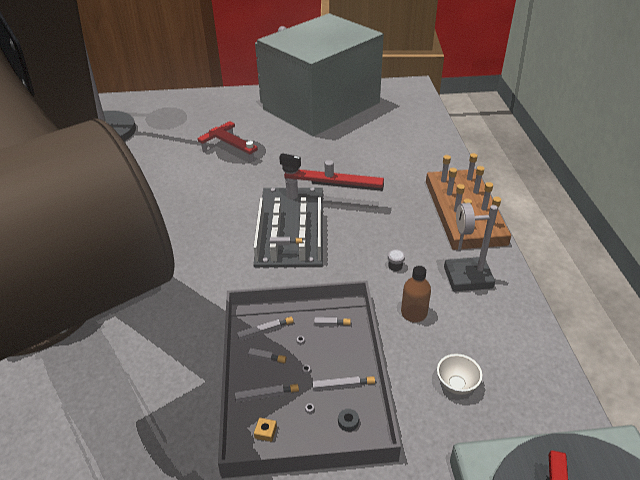

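Three long holders in the crate (side image ~(265,327), (268,392), (342,383)), shorts at (332,321) and (267,355), and one short in the cradle lane at (287,240). I'll rectify them to measure.

```bash
cat >> h.py <<'E'
def ortho(f,x0,x1,y0,y1,z,s,out):
    # top view: column = (y1-y)*s (y to the left), row = (x1-x)*s (x up)
    im,d,K,W=load(f); C=np.linalg.inv(W)
    H=np.zeros((3,3)); P=K@C[:3]
    A=np.array([[0,-1/s,x1],[-1/s,0,y1],[0,0,z],[0,0,1]])
    o=cv2.warpPerspective(im,P@A,(int((y1-y0)*s),int((x1-x0)*s)),flags=cv2.INTER_CUBIC|cv2.WARP_INVERSE_MAP)
    if out: cv2.imwrite(f"pics/{out}.png",o)
    return o
E
python3 - <<'E'
from h import *
im,d,K,W=load("side0")
for u,v in [(230,290),(366,284),(399,460),(221,468),(265,190),(323,190),(255,263),(322,263),(291,162),(329,168)]:
    p=cloud(d,K,W)[v-1:v+2,u-1:u+2].reshape(-1,3); print((u,v),np.median(p,0).round(3))
E
```

```text
(230, 290) [ 0.365 -0.002  0.001]
(366, 284) [ 0.615 -0.055  0.041]
(399, 460) [ 0.615 -0.375 -0.   ]
(221, 468) [ 0.362 -0.374  0.027]
(265, 190) [0.437 0.298 0.009]
(323, 190) [0.57  0.292 0.001]
(255, 263) [0.412 0.058 0.009]
(322, 263) [0.543 0.045 0.009]
(291, 162) [0.499 0.258 0.106]
(329, 168) [0.578 0.233 0.102]
```

```bash
python3 - <<'E'
from h import *
a=ortho("side0",.35,.63,-.40,-.03,.017,1600,None)
b=ortho("scene0",.35,.63,-.40,-.03,.017,1600,None)
cv2.imwrite("pics/crA.png",np.clip(a.astype(float)*1.5,0,255))
c=ortho("side0",.39,.68,.03,.32,.05,1300,None)
e=ortho("scene0",.39,.68,.03,.32,.05,1300,None)
cv2.imwrite("pics/cradle.png",np.hstack([c,e]))
E
```

```text
[ WARN:0@0.608] global loadsave.cpp:1063 imwrite_ Unsupported depth image for selected encoder is fallbacked to CV_8U.
```

View pics/crA.png

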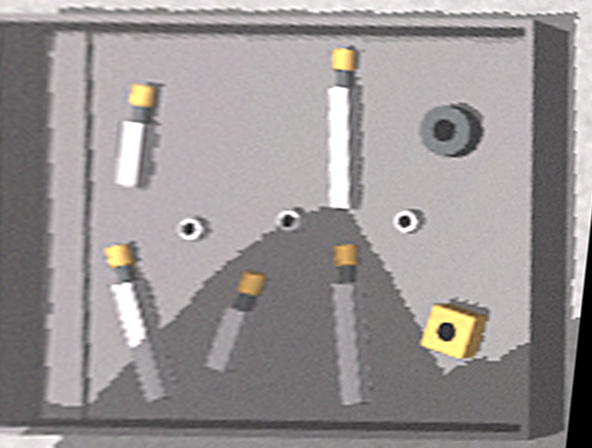

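View pics/cradle.png

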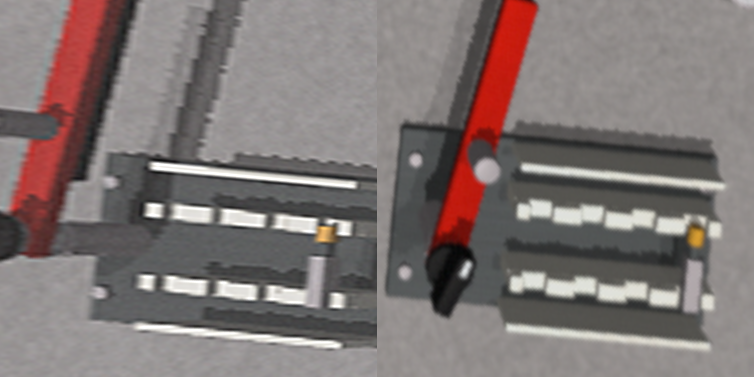

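```bash
cat >> h.py <<'E'
def plan(x,y,z,yaw,frm=None):
    """turn (deg about tool z) and, after it, the tool-axis shift to the pose (tool down)"""
    s=arm.get_state(); p=np.array(s["eef_pos"]) if frm is None else np.array(frm[:3])
    ps=np.degrees(s["ee_rot"][2]) if frm is None else frm[3]
    tilt=(R.from_euler('xyz',s["ee_rot"]).as_matrix()[:,2]).round(4)
    dyaw=(yaw-ps+180)%360-180
    M=R.from_euler('xyz',[180,0,yaw],degrees=True).as_matrix()
    D=M.T@(np.array([x,y,z])-p)
    M0=R.from_euler('xyz',[180,0,ps],degrees=True).as_matrix()
    print("turn_z %.2f"%-dyaw,"shift after turn",D.round(4),"| shift w/o turn",(M0.T@(np.array([x,y,z])-p)).round(4),"tilt",tilt,"F",np.round(s["force"],1))
E
python3 - <<'E'
from h import *
plan(.46,-.22,.235,-168)
E
```

```text
turn_z 2.59 shift after turn [-0.3736  0.3631 -0.0012] | shift w/o turn [-0.3897  0.3458 -0.0012] tilt [-4.0e-04  1.2e-03 -1.0e+00] F [0.1 0.2 0.5]
```

{"method": "move_arm", "body": {"rows": "0 0 2.6 -0.047 0.045 0 0.0876;0 0 0 -0.047 0.045 0 0.0876;0 0 0 -0.047 0.045 0 0.0876;0 0 0 -0.047 0.045 0 0.0876;0 0 0 -0.047 0.045 0 0.0876;0 0 0 -0.047 0.045 0 0.0876;0 0 0 -0.047 0.045 0 0.0876;0 0 0 -0.045 0.048 0 0.0876"}}

```text
t: 1.15
eef_pos: [0.4471, -0.2346, 0.2347]
ee_rot: [-3.141, 0.0, -2.932]
force: [1.2, -0.8, 0.1]
width: 0.0876
gripper_force: 0.0
```

```bash
python3 - <<'E'
from h import *
grab("wrist","w1")
print(arm.get_state()["eef_pos"])
plan(.47,.13,.235,-185.7)
ortho("w1",.35,.63,-.40,-.03,.017,1600,"crW")
E
```

```text
[ 0.4503131  -0.23018846  0.23467829]
turn_z 17.86 shift after turn [ 1.620e-02  3.604e-01 -3.000e-04] | shift w/o turn [-9.51e-02  3.48e-01 -3.00e-04] tilt [ 2.e-03  8.e-04 -1.e+00] F [2.1 3.9 0.7]
```

View pics/crW.png

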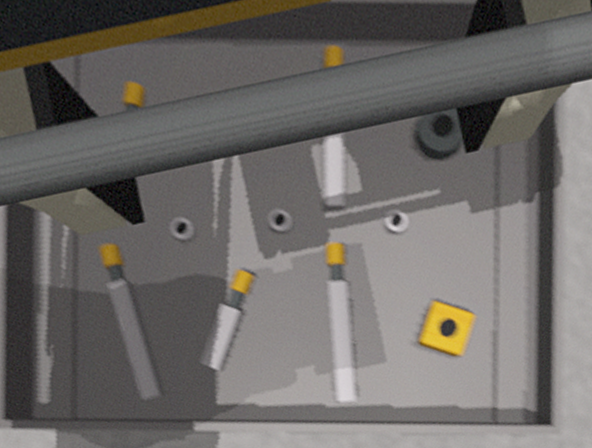

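{"method": "move_arm", "body": {"rows": "0 0 9 0.001 0.045 0 0.0876;0 0 9 0.005 0.045 0 0.0876;0 0 0 0.005 0.045 0 0.0876;0 0 0 0.005 0.045 0 0.0876;0 0 0 0.005 0.045 0 0.0876;0 0 0 0.005 0.045 0 0.0876;0 0 0 0.005 0.045 0 0.0876;0 0 0 0.005 0.043 0 0.0876"}}

```text
t: 2.2
eef_pos: [0.4264, 0.1231, 0.2347]
ee_rot: [3.141, 0.0, 3.037]
force: [1.4, -0.2, 0.2]
width: 0.0878
gripper_force: 0.0
```

{"method": "move_arm", "body": {"rows": "0 0 0 0 0 0 0.0876;0 0 0 0 0 0 0.0876"}}

```text
t: 2.45
eef_pos: [0.4265, 0.1215, 0.2343]
ee_rot: [-3.141, -0.001, 3.038]
force: [0.0, -0.2, 0.5]
width: 0.0878
gripper_force: 0.0
```

```bash
python3 - <<'E'
from h import *
grab("wrist","w2")
s=arm.get_state();print(s["eef_pos"],s["ee_rot"],s["qd"].max())
c=ortho("w2",.39,.68,.03,.32,.05,1300,None)
e=ortho("w2",.39,.68,.03,.32,.11,1300,None)
cv2.imwrite("pics/cradleW.png",np.hstack([c,e]))
E
```

```text
[0.42652721 0.12108115 0.23437601] [-3.14122973e+00 -4.54864751e-04  3.03667650e+00] 0.00038948667022144337
```

View pics/cradleW.png

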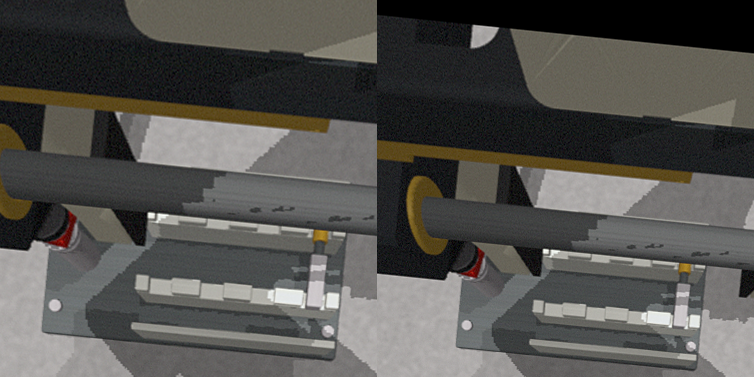

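```bash
python3 - <<'E'
from h import *
plan(.4675,.0746,.035,-185.8)
E
```

```text
turn_z -0.21 shift after turn [-0.0455 -0.0421  0.1994] | shift w/o turn [-0.0456 -0.0419  0.1994] tilt [-5.e-04 -3.e-04 -1.e+00] F [ 0.4  0.1 -0.4]
```

{"method": "move_arm", "body": {"rows": "0 0 0 -0.0455 -0.042 0 0.04;0 0 0 0 0 0.05 0.04;0 0 0 0 0 0.05 0.04;0 0 0 0 0 0.04 0.04;0 0 0 0 0 0.03 0.04;0 0 0 0 0 0.02 0.04;0 0 0 0 0 0.009 0.04;0 0 0 0 0 0 0.04", "squeeze": 25}}

```text
t: 3.5
eef_pos: [0.4675, 0.0744, 0.0354]
ee_rot: [-3.141, -0.001, 3.036]
force: [0.5, -0.5, 0.3]
width: 0.0404
gripper_force: 0.0
```

```bash
python3 - <<'E'
from h import *
im,d,K,W=grab("side","s3")
w,_,_,_=grab("wrist","w3")
c=cv2.resize(im[170:280,220:350],None,fx=3,fy=3)
cv2.imwrite("pics/s3c.png",np.hstack([c[:330],cv2.resize(w,(400,300))[:,:] if 0 else cv2.copyMakeBorder(cv2.resize(w,(400,300)),0,30,0,0,0)]))
plan(.4675,.0746,.035,-185.8)
E
```

```text
turn_z -0.22 shift after turn [ 0.0006 -0.0005  0.0013] | shift w/o turn [ 0.0006 -0.0005  0.0013] tilt [ 1.e-03  5.e-04 -1.e+00] F [0.4 0.1 0.5]
```

View pics/s3c.png

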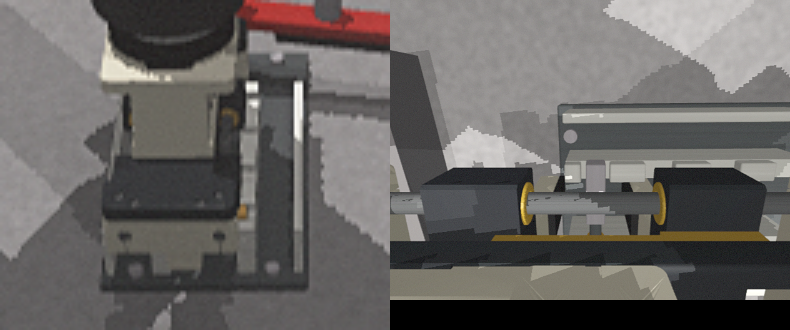

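{"method": "move_arm", "body": {"rows": "0 0 0 0 0 0 0;0 0 0 0 0 0 0;0 0 0 0 0 0 0;0 0 0 0 0 0 0;0 0 0 0 0 -0.03 0;0 0 0 0 0 -0.05 0;0 0 0 0 0 -0.03 0;0 0 0 0 0 0 0"}}

```text
t: 4.6
eef_pos: [0.4689, 0.0758, 0.1479]
ee_rot: [3.139, 0.004, 3.037]
force: [0.6, -0.3, -1.1]
width: 0.0116
gripper_force: 25.0
```

```bash
python3 - <<'E'
from h import *
plan(.545,-.18,.145,-185.8)
E
```

```text
turn_z -0.18 shift after turn [-0.1016 -0.2468  0.0029] | shift w/o turn [-0.1024 -0.2465  0.0029] tilt [ 0.0043  0.0024 -1.    ] F [ 0.6 -0.3 -1.1]
```

{"method": "move_arm", "body": {"rows": "0 0 0 -0.02 -0.042 0 0;0 0 0 -0.02 -0.042 0 0;0 0 0 -0.02 -0.042 0 0;0 0 0 -0.02 -0.042 0 0;0 0 0 -0.022 -0.042 0 0;0 0 0 0 -0.036 0 0;0 0 0 0 0 0 0;0 0 0 0 0 0 0"}}

```text
t: 5.6
eef_pos: [0.5427, -0.1801, 0.1445]
ee_rot: [3.142, -0.002, 3.036]
force: [-0.3, 0.0, -0.0]
width: 0.0114
gripper_force: 25.0
```

```bash
python3 - <<'E'
from h import *
plan(.545,-.18,.004,-185.8)
im,_,_,_=grab("side","s4"); w,_,_,_=grab("wrist","w4")
a=ortho("s4",.35,.63,-.40,-.03,.017,1000,None)
cv2.imwrite("pics/s4c.png",np.hstack([a,cv2.resize(w,(373,280))[:a.shape[0]]]))
E
```

```text
turn_z -0.24 shift after turn [-0.0023  0.0004  0.1405] | shift w/o turn [-0.0023  0.0004  0.1405] tilt [-1.7e-03  3.0e-04 -1.0e+00] F [-0.3  0.  -0. ]
```

View pics/s4c.png

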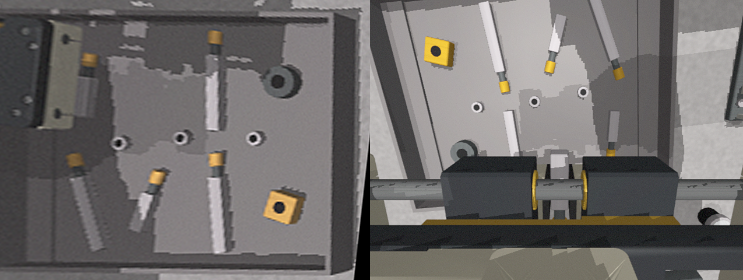

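Short still held (width 11.4 mm), crate parts unmoved; spot below is free. Lower and release.

{"method": "move_arm", "body": {"rows": "0 0 0 -0.002 0 0.05 0;0 0 0 0 0 0.045 0;0 0 0 0 0 0.025 0;0 0 0 0 0 0.0095 0;0 0 0 0 0 0 0;0 0 0 0 0 0 0.024;0 0 0 0 0 0 0.024;0 0 0 0 0 0 0.024"}}

```text
t: 6.7
eef_pos: [0.5458, -0.1805, 0.0169]
ee_rot: [3.141, 0.001, 3.037]
force: [-0.3, -0.2, -0.8]
width: 0.0239
gripper_force: 0.0
```

```bash
python3 - <<'E'
from h import *
plan(.4275,-.245,.15,-178,frm=[.545,-.18,.15,-185.8])
s=arm.get_state()["eef_pos"];print(s)
E
```

```text
turn_z -7.80 shift after turn [ 0.1197 -0.0609 -0.    ] | shift w/o turn [ 0.1103 -0.0765 -0.    ] tilt [ 0.0015 -0.     -1.    ] F [-0.3 -0.2 -0.8]
[ 0.54579886 -0.18047583  0.01687164]
```

{"method": "move_arm", "body": {"rows": "0 0 0 0 0 -0.05 0.024;0 0 0 0 0 -0.05 0.024;0 0 -5.8 0.03 0 -0.06 0.05;0 0 0 0.05 0 -0.058 0.05;0 0 0 0.05 -0.02 0 0.05;0 0 0 0 0 0 0.05;0 0 0 0 0 0 0.05;0 0 0 0 0 0 0.05"}}

```text
t: 7.7
eef_pos: [0.4273, -0.1971, 0.2191]
ee_rot: [-3.142, -0.0, 3.138]
force: [0.9, 1.2, -0.7]
width: 0.0499
gripper_force: 0.0
```

```bash
python3 - <<'E'
from h import *
s=arm.get_state();print(s["eef_pos"],s["ee_rot"])
grab("wrist","w5"); grab("side","s5")
a=ortho("w5",.36,.62,-.37,-.05,.017,1200,None)
b=ortho("s5",.36,.62,-.37,-.05,.017,1200,None)
cv2.imwrite("pics/c5.png",np.hstack([a,b]))
E
```

```text
[ 0.42727207 -0.19705703  0.21913554] [-3.14153928e+00 -3.09431686e-04  3.13831613e+00]
```

View pics/c5.png

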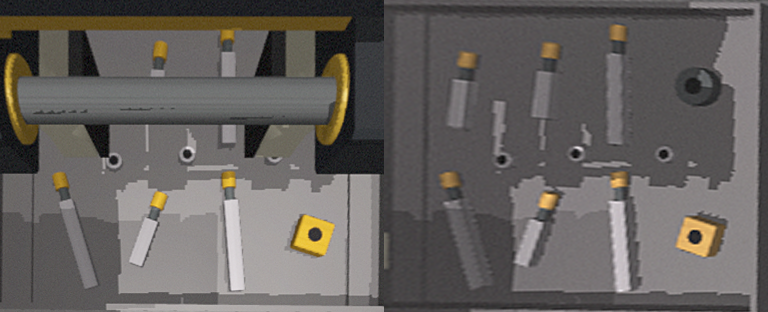

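```bash
python3 - <<'E'
from h import *
plan(.4275,-.2455,.0145,-176)
E
```

```text
turn_z -4.18 shift after turn [ 0.003  -0.0484  0.2043] | shift w/o turn [-0.0005 -0.0485  0.2043] tilt [-0.0011 -0.     -1.    ] F [-0.1  0.1 -0.4]
```

{"method": "move_arm", "body": {"rows": "0 0 -4.2 0.003 -0.0484 0 0.04;0 0 0 0 0 0.055 0.04;0 0 0 0 0 0.055 0.04;0 0 0 0 0 0.05 0.04;0 0 0 0 0 0.03 0.04;0 0 0 0 0 0.0093 0.04;0 0 0 0 0 0 0.04;0 0 0 0 0 0.004 0.04"}}

```text
t: 8.8
eef_pos: [0.4249, -0.2457, 0.0172]
ee_rot: [-3.141, 0.003, -3.071]
force: [-0.1, 0.7, 0.0]
width: 0.0404
gripper_force: 0.0
```

```bash
python3 - <<'E'
from h import *
plan(.4275,-.2455,.0145,-176)
im,_,_,_=grab("side","s6"); w,_,_,_=grab("wrist","w6")
cv2.imwrite("pics/s6c.png",np.hstack([cv2.resize(im[270:470,200:400],(400,400)),cv2.resize(w,(400,300))[0:300,:] if 0 else cv2.copyMakeBorder(cv2.resize(w,(400,300)),0,100,0,0,0)]))
E
```

```text
turn_z 0.02 shift after turn [-0.0027  0.0001  0.0027] | shift w/o turn [-0.0027  0.0001  0.0027] tilt [ 2.7e-03 -5.0e-04 -1.0e+00] F [-0.1  0.7  0. ]
```

View pics/s6c.png

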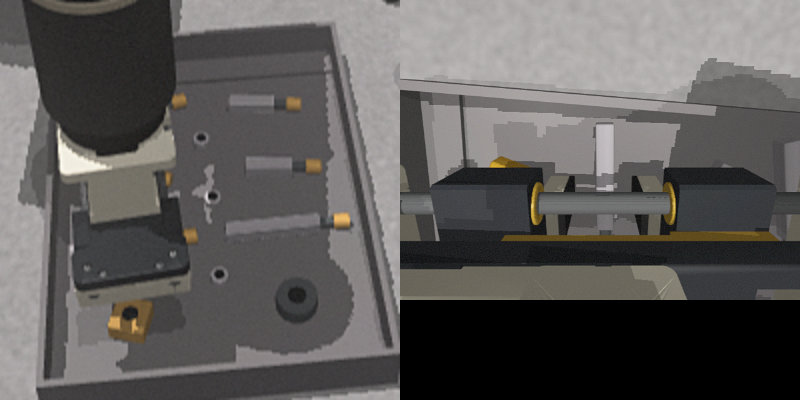

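{"method": "move_arm", "body": {"rows": "0 0 0 -0.0025 0 0.0025 0.04;0 0 0 0 0 0 0;0 0 0 0 0 0 0;0 0 0 0 0 0 0;0 0 0 0 0 0 0;0 0 0 0 0 -0.03 0;0 0 0 0 0 -0.05 0;0 0 0 0 0 -0.06 0", "squeeze": 35}}

```text
t: 9.9
eef_pos: [0.4249, -0.2452, 0.1541]
ee_rot: [3.141, -0.003, -3.072]
force: [2.5, -0.6, -2.2]
width: 0.0114
gripper_force: 35.0
```

```bash
python3 - <<'E'
from h import *
plan(.485,.155,.155,-185.8)
E
```

```text
turn_z 9.79 shift after turn [-0.0193  0.4042 -0.0009] | shift w/o turn [-0.0877  0.395  -0.0009] tilt [-2.6e-03  6.0e-04 -1.0e+00] F [ 2.5 -0.6 -2.2]
```

```bash
cat > fit.py <<'E'
from h import *
from scipy.optimize import minimize
import sys
def pts(f,lo=.030,hi=.060):
    im,d,K,W=load(f); P=cloud(d,K,W); m=(d>0)&(P[...,2]>lo)&(P[...,2]<hi)&(P[...,0]>.40)&(P[...,0]<.58)&(P[...,1]>.02)&(P[...,1]<.24)
    return P[m],im[m]
for f in sys.argv[1:]:
    p,c=pts(f); print(f,len(p),np.histogram(p[:,2],bins=np.arange(.03,.061,.002))[0])
    # white tops: bright, low saturation
    br=(c.min(1)>150); q=p[br&(p[:,2]>.043)&(p[:,2]<.052)]
    def loc(v):
        a=v[2]; dx=p[:,0]-v[0]; dy=p[:,1]-v[1]
        return np.c_[dx*np.cos(a)+dy*np.sin(a),-dx*np.sin(a)+dy*np.cos(a)]
    top=(p[:,2]>.0445)&(p[:,2]<.0505); low=(p[:,2]>.037)&(p[:,2]<.0425)
    def cost(v):
        l=loc(v); x=np.abs(l[:,0]); y=l[:,1]
        onbar=np.clip(1-np.abs(x-28)/1,0,1)
        X=np.abs(l[:,0])*1e3; Y=l[:,1]*1e3
        bar=1/(1+np.exp((np.abs(X-28)-6)*1.5)); stop=1/(1+np.exp((np.abs(X-62)-3)*1.5))
        inl=sum(1/(1+np.exp((np.abs(Y-k)-9)*1.5)) for k in(-60,-20,20,60))
        ins=1/(1+np.exp((np.abs(Y)-80)*1.5))
        return -np.sum(top*(bar*(1-inl)*ins*1. - bar*inl+stop))-np.sum(low*(bar*inl-bar*(1-inl)))
    best=min((minimize(cost,[.482+a,.135+b,-.1],method="Nelder-Mead",options=dict(initial_simplex=[[.482+a,.135+b,-.1],[.486+a,.135+b,-.1],[.482+a,.139+b,-.1],[.482+a,.135+b,-.07]])) for a in(-.003,.003) for b in(-.004,0,.004)),key=lambda r:r.fun)
    print(best.x.round(4),best.fun)
E
python3 fit.py w2 side0 scene0
```

```text
w2 6823 [ 235  232  270  274  360 1190  293  214  591 2340  307  481   36    0
    0]
[ 0.4841  0.1351 -0.0946] -3279.386756775086
side0 1296 [ 25  27  34  52  93 100  85 159 359 218  92  32   6   4  10]
[ 0.484   0.134  -0.0936] -492.56427916707287
scene0 2567 [136 128 154 152 215 256 203 203 361 416 222  97  21   3   0]
[ 0.4829  0.1361 -0.0981] -805.2003544293794
```

```bash
python3 - <<'E'
from h import *
for f in("scene0","side0"):
    im,d,K,W=load(f);P=cloud(d,K,W)
    m=(d>0)&(P[...,2]>.098)&(P[...,2]<.125)&(np.hypot(P[...,0]-.4968,P[...,1]-.2694)<.035)
    q=P[m]; t=q[q[:,2]>.112]
    (c,(w,h),a)=cv2.minAreaRect((t[:,:2]*1e3).astype(np.float32)); print(f,len(q),len(t),c,w,h,a,np.percentile(q[:,2],[50,95,99]))
    lx=(q[:,:2]-[.484,.135])@np.array([[np.cos(.095),np.sin(.095)],[-np.sin(.095),np.cos(.095)]]).T
    print("min local y",np.percentile(lx[:,1],[0,2,5]))
plan(.4833,.1549,.155,-185.45)
E
```

```text
scene0 279 197 (496.342041015625, 270.7962341308594) 15.355615615844727 45.833526611328125 63.38968276977539 [0.11517977 0.11908304 0.12028583]
min local y [0.11717843 0.11907097 0.12064169]
side0 208 90 (496.8351135253906, 266.5597229003906) 17.719196319580078 45.7492790222168 55.81171417236328 [0.11058908 0.11674744 0.11729193]
min local y [0.10984467 0.11259665 0.11510301]
turn_z 9.44 shift after turn [-0.0201  0.4038 -0.0009] | shift w/o turn [-0.086   0.395  -0.0009] tilt [-2.6e-03  6.0e-04 -1.0e+00] F [ 2.5 -0.6 -2.2]
```

{"method": "move_arm", "body": {"rows": "0 0 4.7 -0.005 0.04 0 0;0 0 4.7 -0.002 0.05 0 0;0 0 0 -0.002 0.05 0 0;0 0 0 -0.002 0.05 0 0;0 0 0 -0.002 0.05 0 0;0 0 0 -0.002 0.05 0 0;0 0 0 -0.002 0.05 0 0;0 0 0 -0.002 0.05 0 0"}}

```text
t: 10.9
eef_pos: [0.4707, 0.144, 0.1535]
ee_rot: [3.142, -0.0, 3.048]
force: [0.8, -0.8, -1.3]
width: 0.0115
gripper_force: 35.0
```

{"method": "move_arm", "body": {"rows": "-4 0 0 0 0.01 0 0;0 0 0 0 0 0 0;0 0 0 0 0 0 0"}}

```text
t: 11.28
eef_pos: [0.4717, 0.1514, 0.1534]
ee_rot: [3.073, -0.0, 3.046]
force: [0.1, -0.3, -0.5]
width: 0.0118
gripper_force: 35.0
```

```bash
python3 - <<'E'
from h import *
s=arm.get_state();print(s["eef_pos"],np.degrees(s["ee_rot"]),s["width"],s["gripper_force"])
plan(.4833,.1549,.12,-185.45)
E
```

```text
[0.47173571 0.15144868 0.1534051 ] [ 1.76090143e+02 -1.72786304e-02  1.74547603e+02] 0.011779575565975352 34.997883439064026
turn_z -0.00 shift after turn [-0.0112  0.0045  0.0334] | shift w/o turn [-0.0112  0.0045  0.0334] tilt [ 0.0062  0.0679 -0.9977] F [ 0.1 -0.3 -0.5]
```

{"method": "move_arm", "body": {"rows": "0 0 0 -0.0112 -0.0025 0 0;0 0 0 0 0 0.03 0;0 0 0 0 0 0.03 0;0 0 0 0 0 0.025 0;0 0 0 0 0 0.012 0;0 0 0 0 0 0 0;0 0 0 0 0 0 0"}}

```text
t: 12.15
eef_pos: [0.4842, 0.1557, 0.0574]
ee_rot: [3.071, 0.001, 3.047]
force: [-0.4, 0.8, -1.2]
width: 0.0115
gripper_force: 35.0
```

```bash
python3 - <<'E'
from h import *
s=arm.get_state();print(s["eef_pos"],np.degrees(s["ee_rot"]),s["width"],s["gripper_force"])
plan(.4833,.1549,.05,-185.45)
a=grab("side","s7")[0];b=grab("scene","c7")[0]; w=grab("wrist","w7")[0]
cv2.imwrite("pics/c7c.png",np.hstack([cv2.resize(a[150:280,225:355],(390,390)),cv2.resize(b[220:350,330:460],(390,390))]))
E
```

```text
[0.48419224 0.15570503 0.05740436] [1.75965284e+02 6.13524725e-02 1.74601415e+02] 0.011534879925895278 34.99784588813782
turn_z 0.05 shift after turn [ 0.0008 -0.0009  0.0074] | shift w/o turn [ 0.0008 -0.0009  0.0074] tilt [ 0.0077  0.0699 -0.9975] F [-0.4  0.8 -1.2]
```

View pics/c7c.png

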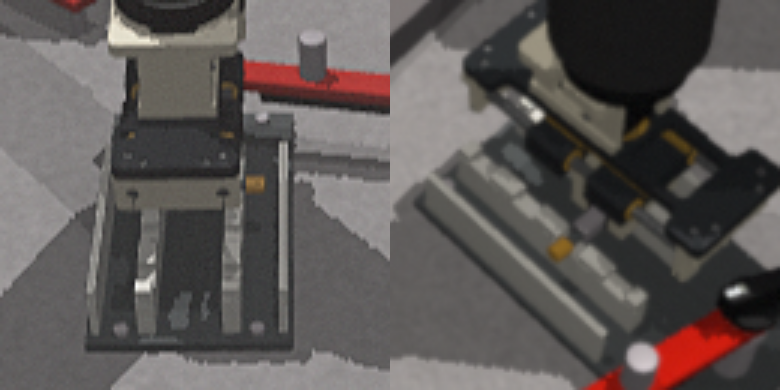

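Holder hovers over its notch (cup at (560,250) right panel), gripper clear of the knob. Lower and release.

{"method": "move_arm", "body": {"rows": "0 0 0 0 -0.0013 0.004 0;0 0 0 0 0 0.003 0;0 0 0 0 0 0 0;0 0 0 0 0 0 0"}}

```text
t: 12.8
eef_pos: [0.4834, 0.1548, 0.0494]
ee_rot: [3.072, -0.0, 3.047]
force: [-0.3, -0.4, -0.9]
width: 0.0117
gripper_force: 35.0
```

{"method": "move_arm", "body": {"rows": "0 0 0 0 0 0.001 0;0 0 0 0 0 0 0.022;0 0 0 0 0 0 0.022;0 0 0 0 0 0 0.022;0 0 0 0 0 -0.03 0.022;0 0 0 0 0 -0.06 0.022;0 0 0 0 0 -0.06 0.022;4 0 0 0 0 0 0.04"}}

```text
t: 13.8
eef_pos: [0.485, 0.1448, 0.2038]
ee_rot: [3.136, 0.008, 3.046]
force: [-0.6, 0.4, -1.8]
width: 0.0272
gripper_force: 0.0
```

```bash
cat > chk.py <<'E'
from h import *
import sys
# holders in the cradle: points above the tooth tops; and crate parts
for n in ("scene","side"):
    im,d,K,W=grab(n,"k_"+n+sys.argv[1]); P=cloud(d,K,W); p=P[d>0]; c=im[d>0].astype(int)
    a=-.095; L=(p[:,:2]-[.484,.135])@np.array([[np.cos(a),np.sin(a)],[-np.sin(a),np.cos(a)]]).T*1e3
    for k in(-60,-20,20,60):
        m=(abs(L[:,1]-k)<11)&(abs(L[:,0])<58)&(p[:,2]>.0495)&(p[:,2]<.060)
        if m.sum()<8: continue
        br=m&(c[:,2]-c[:,0]>50)
        print(n,k,m.sum(),"x",np.percentile(L[m,0],[1,99]).round(1),"y",np.percentile(L[m,1],[5,50,95]).round(1),"z",np.percentile(p[m,2],[10,50,90]).round(4),"brass x",np.median(L[br,0]).round(1) if br.sum() else None)
    m=(p[:,0]>.38)&(p[:,0]<.61)&(p[:,1]>-.36)&(p[:,1]<-.07)&(p[:,2]>.0)&(p[:,2]<.03)&(c[:,2]-c[:,0]>40)
    M=np.zeros((290,230),np.uint8); q=((p[m][:,:2]-[.38,-.36])*1e3).astype(int); M[q[:,1],q[:,0]]=255; M=cv2.dilate(M,np.ones((5,5)))
    _,_,st,ce=cv2.connectedComponentsWithStats(M); print(n,"brass in crate",[(round(.38+x/1e3,3),round(-.36+y/1e3,3),int(s[4])) for (x,y),s in zip(ce[1:],st[1:]) if s[4]>60])
E
python3 chk.py a; python3 -c "
from h import *
plan(.428,-.115,.20,-165)"
```

```text
scene -60 9 x [-33.2  28.5] y [-70.5 -69.3 -67.6] z [0.05   0.051  0.0521] brass x None
scene 20 255 x [-50.4  46.1] y [16.4 22.3 27.6] z [0.0505 0.0526 0.055 ] brass x 41.3
scene 60 9 x [-33.1  31.5] y [49.5 51.2 52.7] z [0.05   0.0506 0.052 ] brass x None
scene brass in crate [(np.float64(0.412), np.float64(-0.336), 109), (np.float64(0.396), np.float64(-0.331), 78), (np.float64(0.421), np.float64(-0.308), 1132), (np.float64(0.591), np.float64(-0.238), 232), (np.float64(0.575), np.float64(-0.184), 353), (np.float64(0.451), np.float64(-0.181), 288), (np.float64(0.569), np.float64(-0.112), 319), (np.float64(0.467), np.float64(-0.099), 376)]
side 20 159 x [-49.9  46.6] y [11.  16.8 24. ] z [0.0499 0.0513 0.0532] brass x 41.6
side brass in crate [(np.float64(0.422), np.float64(-0.313), 1038), (np.float64(0.427), np.float64(-0.29), 131), (np.float64(0.593), np.float64(-0.243), 240), (np.float64(0.598), np.float64(-0.23), 75), (np.float64(0.452), np.float64(-0.185), 269), (np.float64(0.579), np.float64(-0.182), 360), (np.float64(0.453), np.float64(-0.171), 96), (np.float64(0.57), np.float64(-0.117), 223), (np.float64(0.469), np.float64(-0.102), 243), (np.float64(0.469), np.float64(-0.087), 87)]
turn_z -20.36 shift after turn [ 0.1202 -0.237  -0.0009] | shift w/o turn [ 0.0303 -0.264  -0.0009] tilt [ 1.8e-03  1.0e-04 -1.0e+00] F [-0.6 -0.1 -1.7]
```

```bash
python3 -c "
from h import *
plan(.427,-.114,.10,-164)"
```

```text
turn_z -21.36 shift after turn [ 0.125  -0.2336  0.0991] | shift w/o turn [ 0.0314 -0.2631  0.0991] tilt [ 1.8e-03  1.0e-04 -1.0e+00] F [-0.6 -0.1 -1.7]
```

{"method": "move_arm", "body": {"rows": "0 0 0 0.0064 -0.0526 0 0.034;0 0 0 0.0062 -0.0526 0 0.034;0 0 0 0.0062 -0.0526 0 0.034;0 0 0 0.0063 -0.0526 0.0 0.034;0 0 0 0.0063 -0.0527 0.03 0.034;0 0 -10.7 0 0 0.03 0.034;0 0 -10.7 0 0 0.039 0.034;0 0 0 0 0 0 0.034"}}

```text
t: 14.9
eef_pos: [0.4236, -0.1151, 0.0966]
ee_rot: [3.14, -0.006, -2.865]
force: [-0.2, -0.4, 0.8]
width: 0.034
gripper_force: 0.0
```

```bash
python3 - <<'E'
from h import *
plan(.427,-.114,.0145,-164)
im,d,K,W=grab("wrist","w8")
C=np.linalg.inv(W)
for z in (.1,.011):
  t=C@np.array([.427,-.114,z,1]); print((K@t[:3]/t[2])[:2])
cv2.imwrite("pics/w8c.png",im)
E
```

```text
turn_z -0.14 shift after turn [-0.0036  0.0001  0.0821] | shift w/o turn [-0.0036  0.0002  0.0821] tilt [-6.7e-03 -1.0e-04 -1.0e+00] F [-0.2 -0.4  0.8]
[324.88083529 317.74512218]
[324.71292242 258.54222226]
```

View pics/w8c.png

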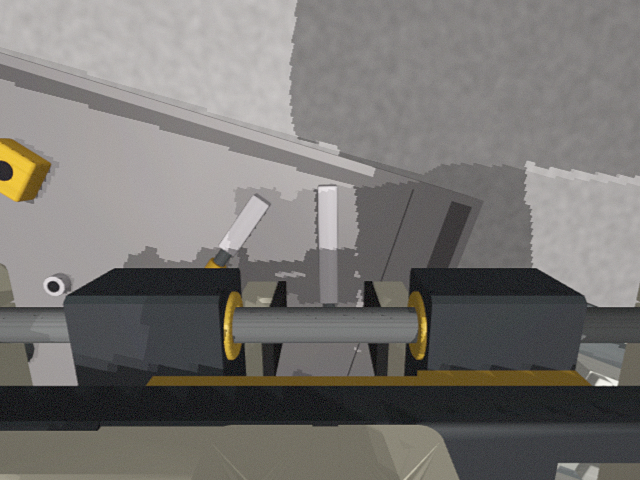

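Holder (col 328) is centred between the fingers (mid 325) and aligned. Descend.

{"method": "move_arm", "body": {"rows": "0 0 0 -0.0036 0 0.04 0.034;0 0 0 0 0 0.03 0.034;0 0 0 0 0 0.012 0.034;0 0 0 0 0 0 0.034;0 0 0 0 0 0 0;0 0 0 0 0 0 0;0 0 0 0 0 0 0;0 0 0 0 0 0 0"}}

```text
t: 15.95
eef_pos: [0.4304, -0.1135, 0.0178]
ee_rot: [-3.141, 0.001, -2.862]
force: [-0.1, 0.3, 4.7]
width: 0.0121
gripper_force: 3.5
```

```bash
python3 - <<'E'
from h import *
plan(.427,-.114,.0145,-164)
E
```

```text
turn_z 0.01 shift after turn [0.0034 0.0005 0.0033] | shift w/o turn [0.0034 0.0005 0.0033] tilt [ 1.4e-03  2.0e-04 -1.0e+00] F [-0.1  0.3  4.7]
```

{"method": "move_arm", "body": {"rows": "0 0 0 0 0 0 0;0 0 0 0 0 0 0"}}

```text
t: 16.2
eef_pos: [0.4304, -0.1135, 0.0175]
ee_rot: [-3.141, 0.001, -2.862]
force: [0.2, 2.1, 7.5]
width: 0.0113
gripper_force: 35.0
```

{"method": "move_arm", "body": {"rows": "0 0 0 0 0 -0.01 0;0 0 0 0 0 -0.04 0;0 0 0 0 0 -0.05 0;0 0 0 0 0 -0.04 0;0 0 10.7 0 0 0 0;0 0 10.7 0 0 0 0;0 0 0 0 0 0 0;0 0 0 0 0 0 0", "squeeze": 40}}

```text
t: 17.2
eef_pos: [0.4296, -0.1137, 0.1571]
ee_rot: [-3.142, -0.0, 3.051]
force: [0.1, 0.5, -0.5]
width: 0.0113
gripper_force: 40.0
```

```bash
python3 - <<'E'
from h import *
plan(.4855,.1148,.15,-185.45)
E
```

```text
turn_z 0.28 shift after turn [-0.034   0.2328  0.0071] | shift w/o turn [-0.0351  0.2326  0.0071] tilt [-4.e-04 -0.e+00 -1.e+00] F [ 0.1  0.5 -0.5]
```

{"method": "move_arm", "body": {"rows": "0 0 0.3 -0.007 0.0466 0 0;0 0 0 -0.007 0.0466 0 0;0 0 0 -0.007 0.0466 0 0;0 0 0 -0.007 0.0466 0 0;0 0 0 -0.006 0.0464 0 0;0 0 0 0 0 0.03 0;0 0 0 0 0 0.02 0;0 0 0 0 0 0 0"}}

```text
t: 18.2
eef_pos: [0.4855, 0.1141, 0.1056]
ee_rot: [-3.139, -0.003, 3.045]
force: [-0.6, -0.4, -0.8]
width: 0.0113
gripper_force: 40.0
```

```bash
python3 - <<'E'
from h import *
plan(.4855,.1148,.0535,-185.45)
im,d,K,W=grab("side","s9"); P=cloud(d,K,W); c=im.astype(int)
m=(d>0)&(c[...,2]-c[...,0]>50)&(P[...,2]>.06)&(P[...,2]<.13)&(abs(P[...,1]-.115)<.04)&(P[...,0]>.50)&(P[...,0]<.56)
print(m.sum(),np.median(P[m],0),P[m].min(0),P[m].max(0))
s=arm.get_state();print(s["eef_pos"],s["width"],s["gripper_force"])
E
```

```text
turn_z -0.11 shift after turn [0.     0.0007 0.0521] | shift w/o turn [0.     0.0007 0.0521] tilt [-0.0034 -0.0022 -1.    ] F [-0.6 -0.4 -0.8]
23 [0.52679703 0.10465771 0.10296685] [0.52114502 0.10204066 0.09927147] [0.53126683 0.11118085 0.10592216]
[0.48633845 0.11446595 0.10680956] 0.011260310225493932 39.99830424785614
```

{"method": "move_arm", "body": {"rows": "0 0 0 0 0.0005 0.03 0;0 0 0 0 0 0.015 0;0 0 0 0 0 0.007 0;0 0 0 0 0 0 0;0 0 0 0 0 0 0"}}

```text
t: 18.88
eef_pos: [0.4871, 0.1155, 0.0559]
ee_rot: [3.141, 0.001, 3.042]
force: [-0.4, 0.2, -0.3]
width: 0.0117
gripper_force: 40.0
```

{"method": "move_arm", "body": {"rows": "0 0 0 0.001 -0.0005 0.002 0;0 0 0 0 0 0.0012 0;0 0 0 0 0 0 0;0 0 0 0 0 0 0"}}

```text
t: 19.38
eef_pos: [0.4856, 0.1149, 0.0525]
ee_rot: [3.141, 0.0, 3.042]
force: [-2.7, 0.6, 5.8]
width: 0.0114
gripper_force: 40.0
```

{"method": "move_arm", "body": {"rows": "0 0 0 0 0 0 0.018;0 0 0 0 0 0 0.018;0 0 0 0 0 -0.01 0.018;0 0 0 0 0 -0.03 0.018;0 0 0 0 0 -0.05 0.02;0 0 0 0 0 -0.05 0.03;0 0 0 0 0 0 0.04;0 0 0 0 0 0 0.04"}}

```text
t: 20.38
eef_pos: [0.4853, 0.1148, 0.1923]
ee_rot: [3.141, 0.0, 3.042]
force: [-0.4, 0.7, 0.5]
width: 0.0388
gripper_force: 0.0
```

```bash
python3 chk.py b; python3 -c "
from h import *
plan(.549,-.241,.19,-180)"
```

```text
scene -20 252 x [-48.5  49.8] y [-24.2 -18.4 -12.3] z [0.0501 0.0524 0.055 ] brass x 43.4
scene 20 264 x [-50.7  47.2] y [15.9 22.  27.5] z [0.0503 0.0524 0.0546] brass x 40.8
scene brass in crate [(np.float64(0.41), np.float64(-0.336), 86), (np.float64(0.396), np.float64(-0.325), 116), (np.float64(0.423), np.float64(-0.308), 1065), (np.float64(0.591), np.float64(-0.238), 280), (np.float64(0.577), np.float64(-0.182), 323), (np.float64(0.452), np.float64(-0.179), 279), (np.float64(0.56), np.float64(-0.123), 63), (np.float64(0.569), np.float64(-0.112), 295)]
side -20 172 x [-46.5  50.2] y [-28.9 -22.2 -14.7] z [0.0499 0.0513 0.0528] brass x 44.2
side 20 159 x [-49.6  46.6] y [10.9 17.4 25.2] z [0.0498 0.0511 0.0532] brass x 43.7
side brass in crate [(np.float64(0.422), np.float64(-0.313), 1042), (np.float64(0.427), np.float64(-0.289), 131), (np.float64(0.593), np.float64(-0.243), 243), (np.float64(0.598), np.float64(-0.23), 63), (np.float64(0.453), np.float64(-0.181), 344), (np.float64(0.578), np.float64(-0.186), 241), (np.float64(0.581), np.float64(-0.171), 135), (np.float64(0.57), np.float64(-0.117), 243)]
turn_z -5.71 shift after turn [-0.0641 -0.3555  0.0011] | shift w/o turn [-0.0991 -0.3474  0.0011] tilt [-1.5e-03 -7.0e-04 -1.0e+00] F [ 0.1  0.2 -0.1]
```

{"method": "move_arm", "body": {"rows": "0 0 0 -0.0142 -0.0497 0 0.034;0 0 0 -0.0142 -0.0497 0 0.034;0 0 0 -0.0142 -0.0497 0 0.034;0 0 0 -0.0142 -0.0496 0 0.034;0 0 0 -0.0142 -0.0496 0 0.034;0 0 0 -0.0142 -0.0496 0.03 0.034;0 0 0 -0.0142 -0.0496 0.03 0.034;0 0 -5.7 0 0 0.03 0.034"}}

```text
t: 21.48
eef_pos: [0.5491, -0.2439, 0.099]
ee_rot: [3.142, -0.003, 3.14]
force: [-1.4, 0.7, -0.0]
width: 0.0342
gripper_force: 0.0
```

{"method": "move_arm", "body": {"rows": "0 0 0 0 0 0 0.034;0 0 0 0 0 0 0.034"}}

```text
t: 21.72
eef_pos: [0.5502, -0.2406, 0.1023]
ee_rot: [-3.141, -0.0, 3.14]
force: [0.2, -0.4, -0.4]
width: 0.0336
gripper_force: 0.0
```

```bash
python3 - <<'E'
from h import *
plan(.549,-.2415,.0145,-180)
im,d,K,W=grab("wrist","w10")
# bright shank column centre, rows on the shank in front of the rod
g=im.min(2).astype(int); 
for r in (240,260,275): 
    row=g[r,285:375]; print(r,[int(x) for x in row[::3]])
P=cloud(d,K,W)
m=(d>0)&(P[...,2]>.013)&(P[...,2]<.022)&(P[...,0]>.49)&(P[...,0]<.61)&(abs(P[...,1]+.242)<.03); q=P[m]
print(m.sum(), q.mean(0) if m.sum() else 0)
if m.sum()>20: print(cv2.minAreaRect((q[:,:2]*1e3).astype(np.float32)))
E
```

```text
turn_z -0.06 shift after turn [ 0.0012 -0.0009  0.0878] | shift w/o turn [ 0.0012 -0.0009  0.0878] tilt [-4.e-04 -3.e-04 -1.e+00] F [ 0.2 -0.4 -0.4]
240 [145, 148, 149, 143, 149, 144, 142, 147, 145, 143, 112, 193, 192, 195, 197, 195, 183, 144, 147, 147, 146, 147, 146, 150, 149, 147, 146, 147, 149, 149]
260 [140, 143, 141, 142, 144, 145, 142, 146, 146, 144, 109, 187, 192, 191, 121, 125, 123, 87, 89, 90, 90, 90, 83, 94, 87, 94, 88, 92, 97, 149]
275 [88, 90, 93, 90, 87, 92, 88, 86, 90, 89, 86, 121, 126, 127, 132, 129, 125, 94, 93, 90, 94, 91, 85, 90, 85, 88, 93, 115, 112, 113]
2423 [ 0.54037904 -0.24022419  0.01755055]
((536.9859008789062, -238.82894897460938), (31.576135635375977, 103.23812866210938), 76.56119537353516)
```

{"method": "move_arm", "body": {"rows": "0 0 0 0.001 0 0.04 0.034;0 0 0 0 0 0.035 0.034;0 0 0 0 0 0.0125 0.034;0 0 0 0 0 0 0.034;0 0 0 0 0 0 0;0 0 0 0 0 0 0;0 0 0 0 0 0 0;0 0 0 0 0 0 0"}}

```text
t: 22.78
eef_pos: [0.5494, -0.2409, 0.0153]
ee_rot: [-3.141, 0.001, -3.142]
force: [-1.1, 1.3, 6.4]
width: 0.0116
gripper_force: 40.0
```

{"method": "move_arm", "body": {"rows": "0 0 0 0 0 0 0"}}

```text
t: 22.9
eef_pos: [0.5494, -0.2409, 0.0152]
ee_rot: [-3.141, 0.001, -3.141]
force: [-1.6, 1.5, 6.4]
width: 0.0114
gripper_force: 40.0
```

{"method": "move_arm", "body": {"rows": "0 0 0 0 0 -0.01 0;0 0 0 0 0 -0.04 0;0 0 0 0 0 -0.05 0;0 0 0 0 0 -0.04 0;0 0 5.5 0 0 0 0;0 0 0 0 0 0 0"}}

```text
t: 23.65
eef_pos: [0.5488, -0.2408, 0.1551]
ee_rot: [3.141, 0.001, 3.046]
force: [0.6, -0.5, -1.7]
width: 0.0116
gripper_force: 40.0
```

```bash
python3 - <<'E'
from h import *
plan(.4787,.0753,.15,-185.45)
E
```

```text
turn_z -0.04 shift after turn [0.0998 0.308  0.0051] | shift w/o turn [0.1    0.3079 0.0051] tilt [ 8.e-04  2.e-04 -1.e+00] F [ 0.6 -0.5 -1.7]
```

{"method": "move_arm", "body": {"rows": "0 0 0 0.0142 0.044 0 0;0 0 0 0.0142 0.044 0 0;0 0 0 0.0143 0.044 0 0;0 0 0 0.0143 0.044 0 0;0 0 0 0.0143 0.044 0 0;0 0 0 0.0143 0.044 0 0;0 0 0 0.0143 0.044 0.02 0;0 0 0 0 0 0.03 0"}}

```text
t: 24.65
eef_pos: [0.479, 0.078, 0.1044]
ee_rot: [3.141, 0.001, 3.052]
force: [0.5, 0.1, -0.9]
width: 0.0114
gripper_force: 40.0
```

{"method": "move_arm", "body": {"rows": "0 0 0 0 0 0.02 0;0 0 0 0 0 0.015 0;0 0 0 0 0 0 0;0 0 0 0 0 0 0"}}

```text
t: 25.15
eef_pos: [0.4792, 0.0753, 0.0697]
ee_rot: [-3.141, -0.0, 3.047]
force: [0.6, 0.2, -1.2]
width: 0.0115
gripper_force: 40.0
```

```bash
python3 - <<'E'
from h import *
s=arm.get_state();print(s["eef_pos"],s["width"],s["gripper_force"])
plan(.4787,.0753,.0515,-185.45)
im,d,K,W=grab("side","s11"); P=cloud(d,K,W); c=im.astype(int)
m=(d>0)&(c[...,2]-c[...,0]>50)&(P[...,2]>.055)&(P[...,2]<.13)&(abs(P[...,1]-.07)<.03)&(P[...,0]>.50)&(P[...,0]<.56)
print(m.sum(),np.median(P[m],0),P[m].min(0),P[m].max(0))
E
```

```text
[0.47919393 0.07526991 0.06969926] 0.011452135603617394 39.999775886535645
turn_z 0.00 shift after turn [ 0.0005 -0.      0.0182] | shift w/o turn [ 0.0005 -0.      0.0182] tilt [-1.e-04 -3.e-04 -1.e+00] F [ 0.6  0.2 -1.2]
25 [0.52275632 0.06706517 0.06958221] [0.51708845 0.06422609 0.06378706] [0.52889859 0.07131743 0.07261316]
```

Cup leads toward +x and still aligned; lower onto the bars.

{"method": "move_arm", "body": {"rows": "0 0 0 0 0 0.012 0;0 0 0 0 0 0.005 0;0 0 0 0 0 0.0018 0;0 0 0 0 0 0 0"}}

```text
t: 25.7
eef_pos: [0.479, 0.0753, 0.0506]
ee_rot: [-3.141, -0.0, 3.046]
force: [0.7, 0.4, -0.6]
width: 0.0114
gripper_force: 40.0
```

{"method": "move_arm", "body": {"rows": "0 0 0 0 0 0 0.018;0 0 0 0 0 0 0.018;0 0 0 0 0 -0.01 0.018;0 0 0 0 0 -0.03 0.018;0 0 0 0 0 -0.05 0.02;0 0 0 0 0 -0.05 0.03;0 0 0 0 0 -0.03 0.03;0 0 0 0 0 0 0.03"}}

```text
t: 26.7
eef_pos: [0.4804, 0.0759, 0.2241]
ee_rot: [3.138, 0.005, 3.046]
force: [-0.3, -0.4, -0.9]
width: 0.0298
gripper_force: 0.0
```

```bash
python3 chk.py c; python3 - <<'E'
from h import *
for f in("k_scenec","k_sidec"):
    im,d,K,W=load(f);P=cloud(d,K,W); 
    m=(d>0)&(P[...,2]>.100)&(P[...,2]<.118)&(P[...,0]>.55)&(P[...,0]<.62)&(P[...,1]>.2)&(P[...,1]<.29)
    q=P[m]; print(f,len(q),np.median(q,0).round(4),q.min(0).round(4),q.max(0).round(4))
    m=(d>0)&(P[...,2]>.070)&(P[...,2]<.080)&(im[...,2].astype(int)-im[...,1]>70)&(P[...,0]>.5)&(P[...,0]<.72)&(P[...,1]>.15)&(P[...,1]<.3)
    q=P[m]; print(cv2.fitLine((q[:,:2]*1e3).astype(np.float32),cv2.DIST_L2,0,.1,.1).ravel())
E
```

```text
scene -60 246 x [-48.6  50.1] y [-64.3 -57.6 -52.5] z [0.0501 0.0524 0.0546] brass x 43.9
scene -20 253 x [-48.3  50.2] y [-23.9 -18.3 -12.2] z [0.0502 0.0524 0.0548] brass x 43.8
scene 20 262 x [-49.4  47.5] y [15.9 22.1 27.4] z [0.0505 0.0525 0.0553] brass x 42.1
scene 60 12 x [-33.7  31.9] y [49.6 51.5 52.8] z [0.0502 0.0509 0.0525] brass x None
scene brass in crate [(np.float64(0.408), np.float64(-0.335), 93), (np.float64(0.423), np.float64(-0.308), 1037), (np.float64(0.4), np.float64(-0.312), 100), (np.float64(0.575), np.float64(-0.184), 387), (np.float64(0.443), np.float64(-0.19), 62), (np.float64(0.452), np.float64(-0.18), 261), (np.float64(0.567), np.float64(-0.114), 335)]
side -60 185 x [-46.8  49. ] y [-68.8 -62.4 -55.4] z [0.0499 0.0514 0.0531] brass x 45.0
side -20 181 x [-47.5  48.6] y [-28.4 -22.2 -14.6] z [0.0499 0.0512 0.0531] brass x 46.3
side 20 161 x [-48.7  46.5] y [11.2 17.4 23.6] z [0.0499 0.0513 0.0527] brass x 42.6
side brass in crate [(np.float64(0.422), np.float64(-0.313), 1013), (np.float64(0.427), np.float64(-0.289), 127), (np.float64(0.579), np.float64(-0.187), 230), (np.float64(0.453), np.float64(-0.181), 331), (np.float64(0.58), np.float64(-0.172), 116), (np.float64(0.57), np.float64(-0.117), 249)]
k_scenec 120 [0.5794 0.2475 0.1102] [0.5677 0.2364 0.1002] [0.5873 0.2564 0.1152]
[ 9.5716131e-01 -2.8955525e-01  6.0491278e+02  2.3976753e+02]
k_sidec 64 [0.5782 0.2387 0.1083] [0.5695 0.2325 0.1006] [0.5875 0.254  0.1123]
[ 9.5674324e-01 -2.9093355e-01  6.1090448e+02  2.3267322e+02]
```

```bash
python3 - <<'E'
from h import *
plan(.578,.2448,.18,-16.8)
E
```

```text
turn_z -168.71 shift after turn [ 0.046  -0.1909  0.0411] | shift w/o turn [-0.0824  0.1782  0.0411] tilt [ 7.e-04  8.e-04 -1.e+00] F [-0.7  0.2  0.4]
```

{"method": "move_arm", "body": {"rows": "0 0 0 -0.0206 0.0445 0 0.036;0 0 0 -0.0206 0.0445 0 0.036;0 0 0 -0.0206 0.0446 0 0.036;0 0 0 -0.0206 0.0446 0.04 0.036;0 0 -10.7 0 0 0 0.036;0 0 -10.7 0 0 0 0.036;0 0 -10.7 0 0 0 0.036;0 0 -10.7 0 0 0 0.036"}}

```text
t: 27.8
eef_pos: [0.5771, 0.2438, 0.1795]
ee_rot: [3.142, -0.003, -2.484]
force: [-0.6, -0.3, 0.1]
width: 0.0362
gripper_force: 0.0
```

{"method": "move_arm", "body": {"rows": "0 0 -10.7 0 0 0 0.036;0 0 -10.7 0 0 0 0.036;0 0 -10.7 0 0 0 0.036;0 0 -10.7 0 0 0 0.036;0 0 -10.7 0 0 0 0.036;0 0 -10.7 0 0 0 0.036;0 0 -10.7 0 0 0 0.036;0 0 -10.7 0 0 0 0.036"}}

```text
t: 28.8
eef_pos: [0.5772, 0.2437, 0.1797]
ee_rot: [3.139, -0.0, -0.991]
force: [-0.3, -0.1, -0.9]
width: 0.0363
gripper_force: 0.0
```

{"method": "move_arm", "body": {"rows": "0 0 -10.7 0 0 0 0.036;0 0 -10.7 0 0 0 0.036;0 0 -10.7 0 0 0 0.036;0 0 -8.2 0 0 0 0.036;0 0 0 0 0 0 0.036;0 0 0 0 0 0 0.036"}}

```text
t: 29.55
eef_pos: [0.5775, 0.244, 0.1804]
ee_rot: [3.14, 0.001, -0.296]
force: [-0.1, 0.0, 0.7]
width: 0.0359
gripper_force: 0.0
```

```bash
python3 - <<'E'
from h import *
plan(.578,.2448,.093,-16.8); print(arm.get_state()["q"])
E
```

```text
turn_z -0.19 shift after turn [ 0.0002 -0.0009  0.0874] | shift w/o turn [ 0.0002 -0.0009  0.0874] tilt [-1.1e-03 -8.0e-04 -1.0e+00] F [-0.1  0.   0.7]
[ 7.10605989e-01  3.19676500e-01 -1.73424200e-01 -8.91837957e-05
 -1.07904216e+00  5.63786853e-01]
```

{"method": "move_arm", "body": {"rows": "0 0 0 0 -0.001 0.04 0.036;0 0 0 0 0 0.03 0.036;0 0 0 0 0 0.0165 0.036;0 0 0 0 0 0 0.036;0 0 0 0 0 0 0.024;0 0 0 0 0 0 0.024;0 0 0 0 0 0 0.024", "squeeze": 10}}

```text
t: 30.42
eef_pos: [0.5785, 0.2455, 0.0956]
ee_rot: [-3.14, -0.001, -0.293]
force: [-0.1, 0.6, -0.1]
width: 0.024
gripper_force: 0.0
```

```bash
python3 - <<'E'
from h import *
plan(.578,.2448,.093,-16.8); s=arm.get_state(); print(s["width"],s["gripper_force"],s["force"])
E
```

```text
turn_z -0.00 shift after turn [-0.0002  0.0008  0.0026] | shift w/o turn [-0.0002  0.0008  0.0026] tilt [ 1.1e-03  9.0e-04 -1.0e+00] F [-0.1  0.6 -0.1]
0.023996761787218313 0.0 [-0.08006088  0.60083492 -0.09715394]
```

Post caged without contact. Swing along the arc.

{"method": "move_arm", "body": {"rows": "0 0 5 0 0.0074 0 0.024;0 0 9.8 -0.00125 0.0145 0 0.024;0 0 9.8 -0.00125 0.0145 0 0.024;0 0 9.8 -0.00125 0.0145 0 0.024;0 0 9.8 -0.00125 0.0145 0 0.024;0 0 9.8 -0.00125 0.0145 0 0.024;0 0 0 0 0 0 0.024"}}

```text
t: 31.3
eef_pos: [0.5245, 0.1891, 0.0953]
ee_rot: [-3.141, 0.0, -1.235]
force: [0.5, -0.3, -0.2]
width: 0.0241
gripper_force: 0.0
```

```bash
python3 - <<'E'
from h import *
s=arm.get_state(); p=s["eef_pos"]; print(p,np.degrees(s["ee_rot"][2]),s["force"],s["width"])
v=p[:2]-[.4968,.2694]; print(np.hypot(*v),np.degrees(np.arctan2(v[1],v[0])))
E
```

```text
[0.5244978  0.18911766 0.09529152] -70.73489013305733 [ 0.49526809 -0.26193224 -0.22651126] 0.02412617218078774
0.0849259814886802 -70.96531407144775
```

{"method": "move_arm", "body": {"rows": "0 0 9.8 -0.00125 0.0145 0 0.024;0 0 9.8 -0.00125 0.0145 0 0.024;0 0 4.9 -0.0003 0.0073 0 0.024;0 0 0 0 0.002 0 0.024;0 0 0 0 0.002 0 0.024;0 0 0 0 0 0 0.024"}}

```text
t: 32.05
eef_pos: [0.486, 0.1857, 0.095]
ee_rot: [-3.14, 0.001, -1.661]
force: [4.8, -1.4, 1.2]
width: 0.0244
gripper_force: 2.4
```

```bash
python3 - <<'E'
from h import *
s=arm.get_state(); p=s["eef_pos"]; print(p,np.degrees(s["ee_rot"][2]),s["force"],s["width"])
v=p[:2]-[.4968,.2694]; print(np.hypot(*v),np.degrees(np.arctan2(v[1],v[0])))
E
```

```text
[0.48602023 0.18568197 0.09502954] -95.16391952377896 [ 4.75970972 -1.39074283  1.24156667] 0.024397511038211996
0.08440919605181796 -97.33719213377705
```

{"method": "move_arm", "body": {"rows": "0 0 0 0 0.0015 0 0.024;0 0 0 0 0 0 0.024;0 0 0 0 -0.0045 0 0.024;0 0 0 0 0 0 0.03;0 0 0 0 0 -0.02 0.03;0 0 0 0 0 -0.04 0.04;0 0 0 0 0 -0.04 0.04;0 0 0 0 0 0 0.04"}}

```text
t: 33.05
eef_pos: [0.4891, 0.1861, 0.1976]
ee_rot: [-3.138, 0.004, -1.662]
force: [-0.1, 0.2, -0.5]
width: 0.04
gripper_force: 0.0
```

```bash
cat > kn.py <<'E'
from h import *
import sys
for n in("scene","side"):
    im,d,K,W=grab(n,"n_"+n+sys.argv[1]);P=cloud(d,K,W)
    m=(d>0)&(P[...,2]>.100)&(P[...,2]<.130)&(np.hypot(P[...,0]-.4968,P[...,1]-.2694)<.032)
    q=P[m]; t=q[q[:,2]>np.percentile(q[:,2],97)-.006]
    print(n,len(t),cv2.minAreaRect((t[:,:2]*1e3).astype(np.float32)),"ztop",np.percentile(q[:,2],[50,95]).round(4))
    m=(d>0)&(P[...,2]>.06)&(P[...,2]<.085)&(im[...,2].astype(int)-im[...,1]>70)&(P[...,0]>.4)&(P[...,0]<.72)&(P[...,1]>.05)&(P[...,1]<.24)
    q=P[m]; l=cv2.fitLine((q[:,:2]*1e3).astype(np.float32),cv2.DIST_L2,0,.1,.1).ravel(); print("arm",l, np.degrees(np.arctan2(-abs(l[1]),-l[0]*np.sign(l[1]))))
    print("arm z",np.percentile(q[:,2],[10,50,90]).round(4))
E
python3 kn.py a; python3 -c "
from h import *
plan(.4968,.2694,.19,-30)"
```

```text
scene 187 ((496.56219482421875, 270.39764404296875), (15.089410781860352, 46.16824722290039), 61.7221794128418) ztop [0.1153 0.1186]
arm [7.0942439e-02 9.9748039e-01 4.8875500e+02 1.6003326e+02] -94.068115
arm z [0.0747 0.077  0.0793]
side 96 ((496.4149169921875, 264.64483642578125), (18.53270721435547, 46.256351470947266), 53.982139587402344) ztop [0.1109 0.1166]
arm [6.0472839e-02 9.9816984e-01 4.8001135e+02 9.9286751e+01] -93.46695
arm z [0.0738 0.0757 0.0773]
turn_z -65.30 shift after turn [-0.034  -0.0778  0.0044] | shift w/o turn [-0.0849 -0.0016  0.0044] tilt [-5.e-04  6.e-04 -1.e+00] F [0.1 0.5 0.3]
```

{"method": "move_arm", "body": {"rows": "0 0 0 -0.0425 -0.0008 0 0.05;0 0 -10.7 -0.0424 -0.0008 0 0.05;0 0 -10.7 0 0 0 0.05;0 0 -10.7 0 0 0 0.05;0 0 -10.7 0 0 0 0.05;0 0 -10.7 0 0 0 0.05;0 0 -10.7 0 0 0 0.05;0 0 0 0 0 0 0.05"}}

```text
t: 34.15
eef_pos: [0.4967, 0.269, 0.1931]
ee_rot: [3.139, 0.001, -0.544]
force: [-0.5, 0.1, -0.8]
width: 0.0501
gripper_force: 0.0
```

```bash
python3 - <<'E'
from h import *
plan(.4968,.2694,.106,-31); print(arm.get_state()["q"].round(2))
E
```

```text
turn_z -0.17 shift after turn [-0.0001 -0.0005  0.0871] | shift w/o turn [-0.0001 -0.0005  0.0871] tilt [-0.0022 -0.0018 -1.    ] F [-0.5  0.1 -0.8]
[ 0.84  0.21 -0.29 -0.   -1.07  0.18]
```

{"method": "move_arm", "body": {"rows": "0 0 0 0 0 0.04 0.04;0 0 0 0 0 0.03 0.04;0 0 0 0 0 0.017 0.04;0 0 0 0 0 0 0;0 0 0 0 0 0 0;0 0 0 0 0 0 0;0 0 0 0 0 0 0", "squeeze": 45}}

```text
t: 35.02
eef_pos: [0.4973, 0.2692, 0.1084]
ee_rot: [-3.141, -0.0, -0.543]
force: [-1.7, -1.6, 4.2]
width: 0.0135
gripper_force: 44.7
```

```bash
python3 - <<'E'
from h import *
s=arm.get_state(); print(s["eef_pos"],np.degrees(s["ee_rot"]),s["force"],s["moment"],s["width"],s["gripper_force"])
E
```

```text
[0.49726693 0.26921095 0.10844044] [-1.79990528e+02 -2.06367267e-03 -3.11327262e+01] [-1.6972899  -1.57567581  4.22704505] [-0.69571177  1.11634993  0.01776258] 0.013463110135640369 44.69034254550934
```

{"method": "move_arm", "body": {"rows": "0 0 5 0 0 0 0;0 0 10 0 0 0 0;0 0 10 0 0 0 0;0 0 10 0 0 0 0;0 0 10 0 0 0 0;0 0 10 0 0 0 0;0 0 10 0 0 0 0;0 0 10 0 0 0 0"}}

```text
t: 36.02
eef_pos: [0.497, 0.2691, 0.1084]
ee_rot: [3.141, -0.0, -1.858]
force: [-5.0, -2.0, 6.7]
width: 0.0139
gripper_force: 44.7
```

```bash
cat > st.py <<'E'
from h import *
s=arm.get_state(); print(s["eef_pos"].round(4),np.degrees(s["ee_rot"]).round(2),"F",s["force"].round(2),"M",s["moment"].round(3),s["width"].round(4) if hasattr(s["width"],"round") else s["width"],s["gripper_force"],"q6",s["q"][5].round(3),"tau6",s["joint_efforts"][5].round(3))
E
python3 st.py
```

```text
[0.497  0.2691 0.1084] [ 1.7998e+02 -1.0000e-02 -1.0645e+02] F [-4.99 -2.05  6.7 ] M [-0.59   1.759  0.026] 0.013858401296619171 44.67728555202484 q6 -1.129 tau6 2.272
```

{"method": "move_arm", "body": {"rows": "0 0 10 0 0 -0.0005 0;0 0 10 0 0 -0.0005 0;0 0 10 0 0 0 0;0 0 10 0 0 0 0;0 0 10 0 0 0 0;0 0 10 0 0 0 0;0 0 10 0 0 0 0;0 0 10 0 0 0 0"}}

```text
t: 37.02
eef_pos: [0.4967, 0.2694, 0.1085]
ee_rot: [3.142, -0.001, 3.029]
force: [-3.0, 0.7, -0.9]
width: 0.0136
gripper_force: 44.7
```

```bash
python3 st.py;python3 kn.py b
```

```text
[0.4967 0.2694 0.1085] [ 1.7999e+02 -6.0000e-02  1.7353e+02] F [-3.02  0.66 -0.89] M [0.22  1.046 0.027] 0.013578925582411498 44.674859046936035 q6 -2.526 tau6 2.271
scene 27 ((498.71624755859375, 260.2309875488281), (10.714126586914062, 25.118392944335938), 46.577674865722656) ztop [0.1151 0.1243]
arm [1.0018757e-01 9.9496859e-01 4.8581128e+02 1.5427721e+02] -95.74996
arm z [0.0706 0.0732 0.0757]
side 29 ((494.79974365234375, 244.97067260742188), (21.18587875366211, 9.022087097167969), 4.9539361000061035) ztop [0.1095 0.1228]
arm [8.2187898e-02 9.9661684e-01 4.8180057e+02 1.1657275e+02] -94.71433
arm z [0.0702 0.0722 0.074 ]
```

{"method": "move_arm", "body": {"rows": "0 0 0 0 0 0 0.03;0 0 0 0 0 0 0.04;0 0 0 0 0 -0.03 0.05;0 0 0 0 0 -0.03 0.05;0 0 -10 0 0 0 0.05;0 0 -10 0 0 0 0.05;0 0 -10 0 0 0 0.05;0 0 -10 0 0 0 0.05"}}

```text
t: 38.12
eef_pos: [0.4978, 0.2695, 0.169]
ee_rot: [-3.142, 0.001, -2.542]
force: [0.2, -0.5, 0.1]
width: 0.0503
gripper_force: 0.0
```

{"method": "move_arm", "body": {"rows": "0 0 -10 0 0 0 0.05;0 0 -10 0 0 0 0.05;0 0 -10 0 0 0 0.05;0 0 -10 0 0 0 0.05;0 0 -10 0 0 0 0.05;0 0 -10 0 0 0 0.05;0 0 -10 0 0 0 0.05;0 0 -10 0 0 0 0.05"}}

```text
t: 39.12
eef_pos: [0.4978, 0.2695, 0.169]
ee_rot: [-3.141, 0.0, -1.146]
force: [-0.8, 0.5, 0.0]
width: 0.0503
gripper_force: 0.0
```

{"method": "move_arm", "body": {"rows": "0 0 -10 0 0 0 0.05;0 0 -10 0 0 0 0.05;0 0 -10 0 0 0 0.05;0 0 -10 0 0 0 0.05;0 0 -10 0 0 0 0.05;0 0 -10 0 0 0 0.05;0 0 0 0 0 0 0.05;0 0 0 0 0 0 0.05"}}

```text
t: 40.12
eef_pos: [0.4975, 0.2695, 0.1688]
ee_rot: [-3.141, -0.0, -0.11]
force: [-0.0, -0.3, 1.5]
width: 0.0496
gripper_force: 0.0
```

```bash
python3 st.py;python3 kn.py c; python3 -c "
from h import *
plan(.4968,.2694,.1085,-6.5)"
```

```text
[0.4975 0.2695 0.1688] [-1.7999e+02 -2.0000e-02 -6.2800e+00] F [-0.05 -0.33  1.49] M [-0.075  0.164 -0.051] 0.049553234779404105 0.0 q6 0.619 tau6 0.082
scene 176 ((497.09716796875, 270.7584533691406), (13.584539413452148, 47.56137466430664), 85.31797790527344) ztop [0.1158 0.1192]
arm [1.0114482e-01 9.9487174e-01 4.8593359e+02 1.5485258e+02] -95.80509
arm z [0.0709 0.0733 0.0757]
side 101 ((496.8562927246094, 266.72900390625), (20.271499633789062, 45.119903564453125), 83.46493530273438) ztop [0.1116 0.1174]
arm [1.05855092e-01 9.94381547e-01 4.82846985e+02 1.23480385e+02] -96.07642
arm z [0.0704 0.0723 0.074 ]
turn_z 0.28 shift after turn [-0.0007  0.0001  0.0602] | shift w/o turn [-0.0007  0.0001  0.0602] tilt [ 2.e-04  1.e-04 -1.e+00] F [-0.2 -0.2  0.2]
```

{"method": "move_arm", "body": {"rows": "0 0 0.3 -0.0005 0 0.03 0.04;0 0 0 0 0 0.02 0.04;0 0 0 0 0 0.0105 0.04;0 0 0 0 0 0 0;0 0 0 0 0 0 0;0 0 0 0 0 0 0;0 0 0 0 0 0 0", "squeeze": 55}}

```text
t: 41.1
eef_pos: [0.4972, 0.2694, 0.109]
ee_rot: [-3.141, -0.001, -0.112]
force: [0.3, -1.8, 4.2]
width: 0.0131
gripper_force: 55.0
```

{"method": "move_arm", "body": {"rows": "0 0 10 0 0 0 0;0 0 10 0 0 0 0;0 0 10 0 0 0 0;0 0 10 0 0 0 0;0 0 10 0 0 0 0;0 0 10 0 0 0 0;0 0 10 0 0 0 0;0 0 0 0 0 0 0"}}

```text
t: 42.1
eef_pos: [0.497, 0.2692, 0.1089]
ee_rot: [-3.141, -0.0, -1.336]
force: [-1.2, -2.4, 4.7]
width: 0.0136
gripper_force: 55.0
```

```bash
python3 st.py
```

```text
[0.497  0.2692 0.1089] [-1.7998e+02 -1.0000e-02 -7.6550e+01] F [-1.22 -2.45  4.69] M [-0.986  0.644 -0.062] 0.013569635233412881 54.95850920677185 q6 -0.608 tau6 -1.141
```

{"method": "move_arm", "body": {"rows": "0 0 4 0 0 0 0;0 0 4 0 0 0 0;0 0 0 0 0 0 0;0 0 0 0 0 0 0"}}

```text
t: 42.6
eef_pos: [0.4969, 0.2691, 0.1089]
ee_rot: [-3.141, -0.0, -1.473]
force: [-1.5, -2.3, 5.3]
width: 0.0134
gripper_force: 55.0
```

```bash
python3 st.py
```

```text
[0.4969 0.2691 0.1089] [-1.7998e+02 -1.0000e-02 -8.4400e+01] F [-1.54 -2.26  5.27] M [-0.999  0.584 -0.005] 0.01341699437690793 54.95756149291992 q6 -0.746 tau6 0.023
```

{"method": "move_arm", "body": {"rows": "0 0 4 0 0 0 0;0 0 4 0 0 0 0;0 0 0 0 0 0 0;0 0 0 0 0 0 0"}}

```text
t: 43.1
eef_pos: [0.4969, 0.2691, 0.1089]
ee_rot: [-3.141, -0.0, -1.613]
force: [-1.0, -2.4, 5.0]
width: 0.0139
gripper_force: 54.9
```

```bash
python3 st.py
```

```text
[0.4969 0.2691 0.1089] [-1.7998e+02 -1.0000e-02 -9.2400e+01] F [-0.98 -2.44  5.04] M [-0.958  0.674  0.05 ] 0.013862401607974306 54.94761765003204 q6 -0.885 tau6 -0.031
```

{"method": "move_arm", "body": {"rows": "0 0 4 0 0 0 0;0 0 4 0 0 0 0"}}

```text
t: 43.35
eef_pos: [0.4969, 0.2691, 0.1089]
ee_rot: [-3.141, -0.0, -1.754]
force: [-1.5, -2.0, 5.6]
width: 0.0133
gripper_force: 55.0
```

```bash
python3 st.py; python3 st.py
```

```text
[0.4969 0.2691 0.1089] [-1.7998e+02 -2.0000e-02 -1.0050e+02] F [-1.5  -1.98  5.58] M [-0.947  0.869  0.192] 0.013255481465830572 54.95772421360016 q6 -1.027 tau6 0.713
[0.4969 0.2691 0.1089] [-1.7998e+02 -2.0000e-02 -1.0050e+02] F [-1.5  -1.98  5.58] M [-0.947  0.869  0.192] 0.013255481465830572 54.95772421360016 q6 -1.027 tau6 0.713
```

{"method": "move_arm", "body": {"rows": "0 0 4 0 0 0 0;0 0 4 0 0 0 0"}}

```text
t: 43.6
eef_pos: [0.4969, 0.2692, 0.109]
ee_rot: [-3.141, -0.0, -1.894]
force: [-2.0, -2.8, 6.7]
width: 0.0135
gripper_force: 55.0
```

```bash
python3 st.py; python3 st.py
```

```text
[0.4969 0.2692 0.109 ] [-1.7998e+02 -1.0000e-02 -1.0850e+02] F [-2.   -2.77  6.65] M [-0.851  0.847  0.22 ] 0.013468992707421985 54.95784401893616 q6 -1.166 tau6 0.697
[0.4969 0.2692 0.109 ] [-1.7998e+02 -1.0000e-02 -1.0850e+02] F [-2.   -2.77  6.65] M [-0.851  0.847  0.22 ] 0.013468992707421985 54.95784401893616 q6 -1.166 tau6 0.697
```

Torque rose to ~0.2 N m past about −89°…−92°, matching the predicted firm stop at −89°. Final yaw target about −134.5°.

{"method": "move_arm", "body": {"rows": "0 0 6 0 0 0 0;0 0 6 0 0 0 0;0 0 6 0 0 0 0;0 0 6 0 0 0 0;0 0 2 0 0 0 0;0 0 0 0 0 0 0;0 0 0 0 0 0 0"}}

```text
t: 44.48
eef_pos: [0.4967, 0.2692, 0.1089]
ee_rot: [-3.141, -0.0, -2.346]
force: [-2.8, -2.7, 5.1]
width: 0.0138
gripper_force: 54.9
```

```bash
python3 st.py
```

```text
[0.4967 0.2692 0.1089] [-179.99   -0.   -134.39] F [-2.8  -2.7   5.13] M [-0.802  0.995  0.144] 0.013778915938163798 54.94378924369812 q6 -1.618 tau6 -0.112
```

{"method": "move_arm", "body": {"rows": "0 0 0 0 0 0 0.03;0 0 0 0 0 0 0.04;0 0 0 0 0 -0.03 0.05;0 0 0 0 0 -0.06 0.05;0 0 0 0 0 -0.06 0.05;0 0 0 0.05 0 0 0.05;0 0 0 0.05 0 0 0.05;0 0 0 0 0 0 0.05"}}

```text
t: 45.48
eef_pos: [0.425, 0.1962, 0.2589]
ee_rot: [3.141, 0.002, -2.346]
force: [0.4, 1.1, -0.0]
width: 0.0502
gripper_force: 0.0
```

```bash
python3 st.py;python3 kn.py d; python3 chk.py d; python3 - <<'E'
from h import *
a=load("n_scened")[0];b=load("n_sided")[0]
cv2.imwrite("pics/fin.png",np.hstack([cv2.resize(a[120:400,170:480],(400,361)),cv2.resize(b[130:470,205:435],(244,361))]))
E
```

```text
[0.425  0.1962 0.2589] [ 1.7996e+02  1.0000e-01 -1.3442e+02] F [ 0.4   1.07 -0.03] M [ 0.158 -0.056  0.011] 0.050204745142907445 0.0 q6 -1.629 tau6 -0.04
scene 160 ((496.83624267578125, 271.2995300292969), (45.08949279785156, 13.614265441894531), 45.788856506347656) ztop [0.1159 0.1197]
arm [1.0795976e-01 9.9415529e-01 4.8592813e+02 1.5323392e+02] -96.19771
arm z [0.0687 0.0714 0.0739]
side 98 ((494.8307800292969, 265.9959716796875), (46.78684616088867, 18.72666358947754), 44.41661834716797) ztop [0.112  0.1169]
arm [1.0397048e-01 9.9458039e-01 4.8018704e+02 1.0249479e+02] -95.96785
arm z [0.0685 0.0703 0.072 ]
scene -60 163 x [-49.3  50.2] y [-64.7 -57.7 -52.2] z [0.05   0.0521 0.0551] brass x 43.2
scene -20 169 x [-49.5  50.1] y [-26.3 -18.6 -12.7] z [0.0502 0.0522 0.055 ] brass x 42.9
scene 20 174 x [-51.   46.8] y [16.2 22.1 27.3] z [0.0502 0.0527 0.0558] brass x 40.8
scene 60 23 x [-33.3  27. ] y [49.5 53.5 66.7] z [0.0496 0.0524 0.058 ] brass x None
scene brass in crate [(np.float64(0.411), np.float64(-0.335), 78), (np.float64(0.419), np.float64(-0.311), 1288), (np.float64(0.441), np.float64(-0.192), 66), (np.float64(0.452), np.float64(-0.18), 267), (np.float64(0.577), np.float64(-0.18), 286), (np.float64(0.56), np.float64(-0.122), 65), (np.float64(0.569), np.float64(-0.111), 262)]
side -60 174 x [-46.9  50.6] y [-70.2 -64.4 -55.9] z [0.05   0.0516 0.0565] brass x 44.6
side -20 127 x [-47.7  50.2] y [-28.9 -22.7 -14.5] z [0.0499 0.0511 0.0529] brass x 46.2
side 20 114 x [-50.5  47.5] y [11.4 16.9 23.8] z [0.0498 0.0513 0.0528] brass x 42.7
side brass in crate [(np.float64(0.422), np.float64(-0.313), 1017), (np.float64(0.427), np.float64(-0.289), 133), (np.float64(0.452), np.float64(-0.185), 261), (np.float64(0.578), np.float64(-0.187), 230), (np.float64(0.454), np.float64(-0.17), 79), (np.float64(0.581), np.float64(-0.172), 114), (np.float64(0.57), np.float64(-0.117), 276)]
```

View pics/fin.png

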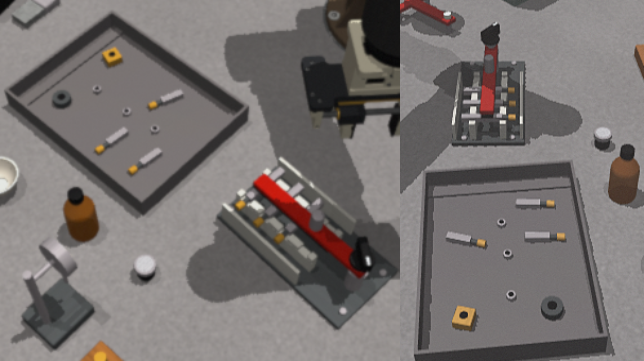

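The bar ended at yaw 45–46°, which is −134° as intended. All three long holders are clamped, three shorts are in the crate and the bystanders are untouched.

```bash
python3 -c "
from station import arm
print(arm.job_done())"
```

```text
the job is handed in; nothing more can be done
None
```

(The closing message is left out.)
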